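# Press the push nut home on the tube carousel

### The job

One of the three tube carousels has its toothed push nut only started near the top of its spindle. Take the hollow press sleeve, not your fingers, lower it over that spindle and push the nut straight down until it is fully home on the hub. Then let go of the sleeve and leave it standing upright over that spindle, on the nut.

Things in the scene. Friction and masses are not known exactly. Their poses are not given: they have to be found in the camera images.
- sleeve_mid (a point): Loose hollow white press sleeve, upright on the bench: open tube 80 mm tall, 36 mm across, straight through bore 28 mm, foot flange 48 mm across and 12 mm high (a shoulder under the fingertips); 55 to 90 g. Point: on its axis, 40 mm above its underside; z along the axis. Grip it on the tube. A solid white plug of the same outline, without bore, is of no use.
- carousel: The carousel to work on, fixed: white base 115 mm square, black 100 mm disc with grey wells, grey hub with its top 35 mm above the bench, plain steel spindle 12 mm thick, bevelled tip 82 mm above the bench. Origin: on the spindle's axis at bench height, z up. Of its two look-alikes one has its nut home, one has no nut.
- push_nut: Its toothed steel push nut: disc 48 mm across, 6 mm thick; origin: centre of its underside. Slides only straight down the spindle, starting 14 to 18 mm above the hub's top; the spindle's tip then stands 23 to 27 mm above the nut. A push of about 12 N moves it, it stays where left, and is home when it meets the hub's top, 35 mm above the bench.
- nut_top (a point): Centre of the nut's top face, on the spindle's axis: 55 to 59 mm above the bench at the start, 41 mm when home. The sleeve's flange presses here.
Not all that is in view belongs to the job. What is shaped like the carousel but green is not meant.

How it is judged:
On the way:
1. the sleeve, set over the spindle, presses on the nut (contact force between sleeve and push_nut above 4 N and horizontal distance between sleeve_mid and carousel below 0.02 m), for 0.05 s.
At the end, for the whole second after the job is handed in: The nut is home: its top within 3 mm of 41 mm above the bench, that is within 3 mm of resting on the hub. The sleeve is let go and at rest over that spindle, standing on the nut: its middle lower than 90 mm, within 20 mm of the spindle's axis, upright within 10 degrees (z of nut_top in the frame of carousel below 0.044 m and horizontal distance between sleeve_mid and carousel below 0.02 m and height (world z) of sleeve_mid below 0.09 m and angle between sleeve_mid's own z axis and vertical below 0.17 rad and linear speed of sleeve below 0.02 m/s); the robot touches nothing.
It fails at once if the fingers press on the nut themselves (contact force between the fingers and push_nut above 3 N).
It also fails if it takes over 35 s, if anything falls off the work surface, if the arm or the gripper's body presses on something with over 40 N, if the wrist force passes 120 N, or if a joint passes its speed limit or range.

### The arm

A 6-joint arm with a two-finger parallel gripper is mounted at the origin on the work surface. World frame = base frame: x ahead of the robot, y to its left, z up, the work surface at z = 0. Lengths are in m, angles in rad, forces in N, time in s.
With the tool pointing down it reaches from about 0.325 to 0.925 m from the base axis. Payload 3.1 kg.
Tool frame: the origin (TCP) lies midway between the tips of the shut fingers; the grasp point (between the pads) lies 19 mm behind it; z points along the fingers, y is the line along which they close (so a half turn about z gives the same grasp; the last joint's range is limited). The gripper opens to 85 mm and grips with 20 to 120 N. Pads are 22 mm wide; open, the fingers measure 114 mm over their backs; the gripper's body (76 mm by 85 mm) begins 54 mm behind the grasp point. The pads swing forward as they close: fully open they stand 13 mm farther back than shut.
Start: joints at [1.021, 0.217, 1.613, -0, 1.311, -0.112], TCP at [0.265, 0.566, 0.2] pointing down, gripper open.
Joint ranges: [-2.75, 2.75], [-0.78, 2.1], [0.31, 2.55], [-1.13, 4.27], [0.13, 2.63], [-2.58, 2.58]. Speed limits (rad/s): [2.79, 2.79, 3.14, 3.14, 3.14, 3.14].

### API

Orientations are given as a unit quaternion [w, x, y, z].
In Python, from bench import sense, get_image, camera_info, job_done gives the robot as it stands.
- The arm moves only by the tool apply_moves, never from a script. Its argument "motion" is a list of rows, each a list of 3 entries, a list of its own where there are three numbers: the turn, a rotation vector about the world's x, y, z each as a share of pi rad, from -1 to 1, then the shift along the world's x, y, z each as a share of 15 cm, from -1 to 1, then the gripper command: -1 is fully open, 1 is shut, values between are in proportion. In form: [[[wx, wy, wz], [tx, ty, tz], gripper], ...]. A call has exactly 10 rows; each row shifts and turns the commanded pose from where the row before left it; what a row does not reach is not made up. A row lasts 1/8 s, in which the tool goes at most 62.5 mm and 10.7 degrees, less where a joint would pass 70% of its speed; a pose out of reach is approached as far as the arm can. A call with a number of a shift or a turn outside -1 to 1 is refused whole. A call with a gripper value outside its range is refused whole. The fingers move at their own pace and stop on an object; "grip_force" is the grip in N (left out, the last holds). Time passes only in rows, so rows that do not move let the fingers close, or fill a call up. It gives the time, the measured TCP pose, the force, the opening and the grip force at its end, in the units of the state.
- sense(): the state, without advancing time (a new reading comes with each control period).
- get_image(name): name is "scene" or "top" or "wrist"; returns the picture (420x560x3 uint8, red, green, blue); there is no depth.
- camera_info(name): a dict with "mtx" (3x3 intrinsics, pixels), "world_from_camera" (4x4, takes a point from camera to world coordinates); the wrist camera has in their place "tool_from_camera" (4x4, takes a point from camera to tool coordinates, whose origin is the TCP and whose axes are the flange's). Camera axes: x right, y down, z forward; pixel columns grow to the right and rows downward; lengths in m; the calibration is good to about 2 mm. A picture is of the moment at which its call begins: read the wrist's pose just before it. camera_info takes no time and is no camera call.
- job_done(): hands the job in; it is judged then, once.
The state is a dict: "clock": time; "joint_positions": joint angles; "joint_velocities": joint speeds; "joint_efforts": joint torques, N m; "tcp_pos": TCP position; "tool_rot": TCP orientation; "wrist_force": force on the tool from outside, world axes, zero at the start; "torque": the same for the moment, N m; "opening": finger opening in m; "grasp_force": force on a finger pad.
Only numpy, scipy, OpenCV 4.12 (cv2) and the standard library are available. Lean on these libraries where they do the work, as an engineer would, in place of code of your own. Each camera call takes 0.05 s, during which the arm holds its last target. There are 200 camera calls.

## Working session

There is one attempt and no reset: what is moved stays moved. The work goes in short steps, Python scripts to look and compute and a tool call to move; the robot and the scene stay as the last step left them, time stands still between calls to the robot, and variables do not carry over. Pictures are saved under pics/ and viewed, at most 10 in all, crops included, and the job is handed in when it is done.

Besides the shell and the picture viewer there is one more tool, called after "Emit:" in YAML: its name, and indented under it one key for each argument. apply_moves: Moves the arm, as the interface text tells. Its arguments: {"type":"object","properties":{"motion":{"type":"array"},"grip_force":{"type":"number"}},"required":["motion"]}

```bash
mkdir -p pics; cat > h.py <<'E'
import numpy as np, cv2
from bench import sense,get_image,camera_info
from scipy.spatial.transform import Rotation as R
def cam(n,s=None):
    c=camera_info(n);K=np.array(c["mtx"])
    if n=="wrist":
        T=np.eye(4);q=s["tool_rot"];T[:3,:3]=R.from_quat([q[1],q[2],q[3],q[0]]).as_matrix();T[:3,3]=s["tcp_pos"]
        return K,T@np.array(c["tool_from_camera"])
    return K,np.array(c["world_from_camera"])
def onplane(K,T,uv,z):
    d=T[:3,:3]@np.linalg.inv(K)@np.array([uv[0],uv[1],1.]);o=T[:3,3]
    return o+d*(z-o[2])/d[2]
def proj(K,T,p):
    q=np.linalg.inv(T)@np.array([*p,1.]);u=K@q[:3];return u[:2]/u[2]
E
python3 - <<'E'
from h import *
s=sense();print(s)
for n in("scene","top"):
    im=get_image(n);cv2.imwrite(f"pics/{n}0.png",im[:,:,::-1]);c=camera_info(n);print(n,np.round(c["mtx"],1).tolist(),np.round(c["world_from_camera"],3).tolist())
E
```

```text
{'clock': 0.0, 'joint_positions': array([ 1.02076255e+00,  2.17782570e-01,  1.61495580e+00,  4.41369765e-06,
        1.31128794e+00, -1.12193287e-01]), 'joint_velocities': array([-8.33740784e-05,  1.37443004e-04, -4.61554850e-04, -8.93833992e-05,
        5.40004337e-04, -3.02253611e-04]), 'joint_efforts': array([-5.65384798e-04, -3.96850204e+01, -3.03848934e+01, -3.98461216e-04,
        9.92228481e-03, -3.06264667e-07]), 'tcp_pos': array([0.26449159, 0.56528271, 0.19893942]), 'tool_rot': array([-3.97602198e-04,  2.17176159e-01,  9.76131669e-01, -1.15003640e-03]), 'wrist_force': array([-0.04238068,  0.05221803,  0.3986525 ]), 'torque': array([-0.0240171 , -0.01689802, -0.00824284]), 'grasp_force': 0.0, 'opening': 0.08549469259619119}
scene [[390.9, 0.0, 275.9], [0.0, 390.9, 212.8], [0.0, 0.0, 1.0]] [[0.339, 0.673, -0.657, 1.071], [0.941, -0.253, 0.226, -0.076], [-0.014, -0.695, -0.719, 0.725], [0.0, 0.0, 0.0, 1.0]]
top [[436.2, 0.0, 276.3], [0.0, 436.2, 210.2], [0.0, 0.0, 1.0]] [[-0.003, -0.993, 0.115, 0.326], [-1.0, 0.005, 0.011, 0.134], [-0.011, -0.115, -0.993, 1.292], [0.0, 0.0, 0.0, 1.0]]
```

View pics/scene0.png

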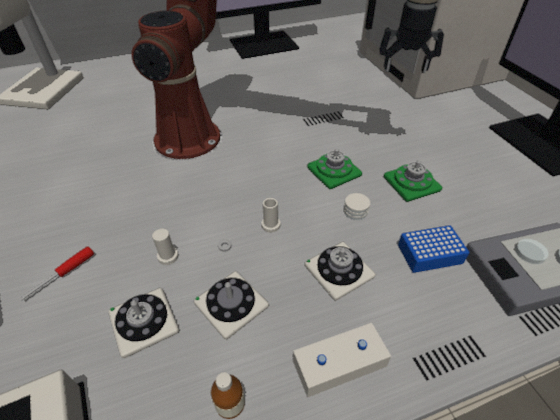

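View pics/top0.png

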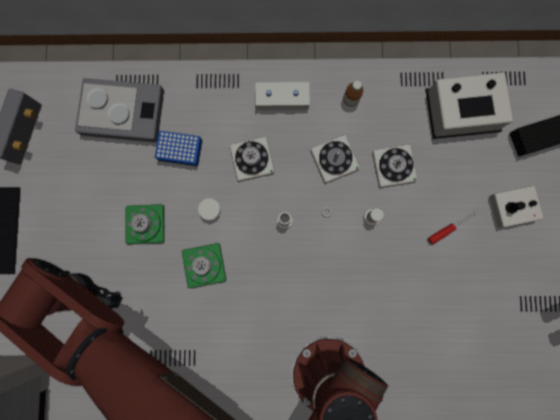

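Sleeve candidates: a hollow-looking tube at scene (270,213) / top (285,220), and a plug-looking one at scene (165,245) / top (373,215). There is also a low white stack at scene (357,206). Carousel candidates are scene (341,265), (232,298, no nut) and (142,315). The green ones at (335,165) and (415,178) are not meant. I'll check both choices in one close crop.

```bash
python3 - <<'E'
from h import *
s=cv2.imread("pics/scene0.png");t=cv2.imread("pics/top0.png")
def c(im,u,v,w=45,h=45): return cv2.resize(im[v-h:v+h,u-w:u+w],(260,260),interpolation=cv2.INTER_CUBIC)
cv2.imwrite("pics/crop1.png",np.vstack([np.hstack([c(s,341,262),c(s,142,312),c(s,270,213,30,30)]),np.hstack([c(t,252,158,30,30),c(t,396,164,30,30),c(s,165,245,30,30)])]))
K,T=cam("top")
for n,uv,z in(("cR",(252,159),0),("cL",(396,165),0),("slv",(285,219),.08)):
    print(n,onplane(K,T,uv,z).round(3))
E
```

```text
cR [0.631 0.221 0.   ]
cL [ 0.61  -0.213  0.   ]
slv [0.44  0.123 0.08 ]
```

View pics/crop1.png

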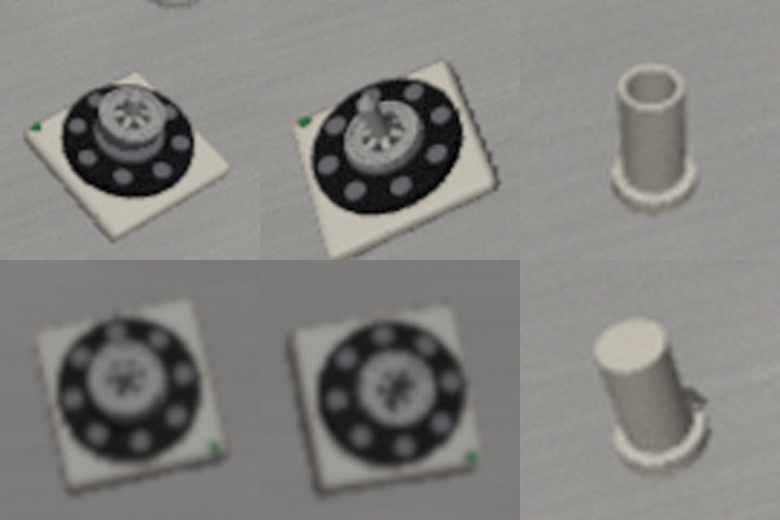

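The right carousel (scene (341,265), about (0.63, 0.22)) has the high nut: its nut stands clear of the hub and little spindle shows above it. The hollow tube at scene (270,213) is the sleeve; the one at (165,245) is the solid plug.

```bash
python3 - <<'E'
from h import *
s=sense();K,T=cam("wrist",s);print(K.round(0).tolist(),np.array(camera_info("wrist")["tool_from_camera"]).round(3).tolist());print(T.round(3).tolist())
K,T=cam("top");im=cv2.imread("pics/top0.png");K2,T2=cam("scene")
for n,p in(("slv",(.44,.123,.08)),("cR",(.631,.221,0))): print(n,proj(K2,T2,p).round(1),proj(K,T,p).round(1))
# two view: nut/rim triangulate
def tri(a,b):
    o1=T[:3,3];o2=T2[:3,3];d1=T[:3,:3]@np.linalg.inv(K)@[*a,1];d2=T2[:3,:3]@np.linalg.inv(K2)@[*b,1]
    x=np.linalg.lstsq(np.c_[d1,-d2],o2-o1,rcond=None)[0];return (o1+d1*x[0]+o2+d2*x[1])/2
sc=lambda u0,v0,w,x,y:(u0-w+x*2*w/260,v0-w+y*2*w/260)
print("rim",tri((285,219),sc(270,213,30,131,88)),"nut",tri(sc(252,158,30,127,117),sc(341,262,45,131,114)))
E
```

```text
[[295.0, 0.0, 278.0], [0.0, 295.0, 214.0], [0.0, 0.0, 1.0]] [[-0.0, -0.958, -0.288, 0.073], [1.0, -0.0, -0.0, -0.0], [-0.0, -0.288, 0.958, -0.174], [0.0, 0.0, 0.0, 1.0]]
[[0.424, 0.867, 0.26, 0.198], [0.906, -0.406, -0.124, 0.596], [-0.002, 0.288, -0.958, 0.373], [0.0, 0.0, 0.0, 1.0]]
slv [268.3 201.6] [284.8 219.1]
cR [338.3 272. ] [251.8 158.9]
rim [0.44152744 0.12476546 0.07502108] nut [0.63004047 0.2205204  0.05575359]
```

Emit:
apply_moves:
  motion:
    - [[0, 0, 0], [0.118, -0.294, 0], -1]
    - [[0, 0, 0], [0.118, -0.294, 0], -1]
    - [[0, 0, 0], [0.118, -0.294, 0], -1]
    - [[0, 0, 0], [0.118, -0.294, 0], -1]
    - [[0, 0, 0], [0.118, -0.294, 0], -1]
    - [[0, 0, 0], [0.118, -0.294, 0], -1]
    - [[0, 0, 0], [0.118, -0.294, 0], -1]
    - [[0, 0, 0], [0.118, -0.294, 0], -1]
    - [[0, 0, 0], [0.118, -0.294, 0], -1]
    - [[0, 0, 0], [0.118, -0.294, 0], -1]
  grip_force: 80

```text
clock: 1.35
tcp_pos: [0.4419, 0.1236, 0.1999]
tool_rot: [-0.0, 0.217, 0.976, -0.0]
wrist_force: [1.8, 0.7, 0.7]
opening: 0.0856
grasp_force: 0.0
```

```bash
python3 - <<'E'
from h import *
s=sense();im=get_image("wrist");cv2.imwrite("pics/w1.png",im[:,:,::-1]);K,T=cam("wrist",s)
print(s["clock"],s["tcp_pos"],s["tool_rot"],s["joint_positions"].round(2))
print(proj(K,T,(.441,.124,.08)),proj(K,T,(.441,.124,0)))
np.savez("w1.npz",K=K,T=T)
E
```

```text
1.35 [0.44194837 0.12355935 0.19993277] [-1.79696031e-04  2.17154794e-01  9.76137164e-01 -3.36631869e-05] [ 0.12 -0.15  1.99  0.    1.3  -1.01]
[278.6091436  199.44629497] [278.52280869 184.49576385]
```

View pics/w1.png

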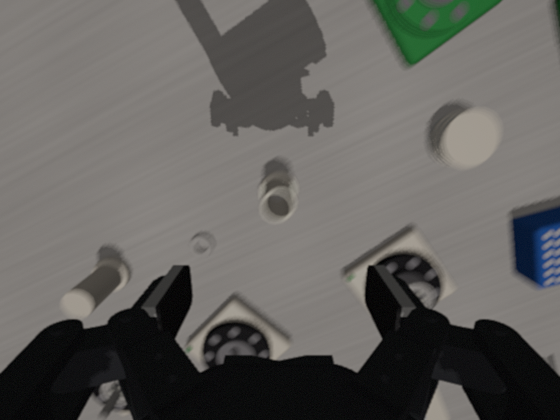

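The wrist view shows the hollow sleeve with its rim centred near (278,204) and its flange near (278,184). Its dark bore is visible. I'll refine the position by mask.

```bash
python3 - <<'E'
from h import *
d=np.load("w1.npz");K,T=d["K"],d["T"]
im=cv2.imread("pics/w1.png");g=im.max(2)[150:235,240:320]
print(np.percentile(g,[5,50,95]))
# warm white vs grey: saturation
b,gr,r=[im[150:235,240:320,i].astype(int) for i in range(3)]
m=((r-b)>8).astype(np.uint8)
n,l,st,c=cv2.connectedComponentsWithStats(m);i=1+st[1:,4].argmax();print(st[i],c[i])
m=(l==i)
for v in range(0,85,4): 
    x=np.where(m[v])[0]; print(v+150,(x.min()+240,x.max()+240,len(x)) if len(x) else None)
for uv,z in(((278,204),.08),((278,183),.006)): print(onplane(K,T,uv,z).round(4))
E
```

```text
[ 77. 130. 139.]
[  17   21   43   56 1696] [37.99646226 47.48231132]
150 None
154 None
158 None
162 None
166 None
170 None
174 (np.int64(270), np.int64(287), 18)
178 (np.int64(265), np.int64(296), 32)
182 (np.int64(262), np.int64(298), 36)
186 (np.int64(259), np.int64(299), 39)
190 (np.int64(257), np.int64(299), 42)
194 (np.int64(257), np.int64(298), 41)
198 (np.int64(257), np.int64(297), 26)
202 (np.int64(260), np.int64(298), 29)
206 (np.int64(258), np.int64(297), 37)
210 (np.int64(258), np.int64(296), 37)
214 (np.int64(259), np.int64(293), 34)
218 (np.int64(261), np.int64(289), 29)
222 (np.int64(266), np.int64(284), 19)
226 (np.int64(276), np.int64(276), 1)
230 None
234 None
[0.4451 0.1214 0.08  ]
[0.4379 0.1247 0.006 ]
```

Emit:
apply_moves:
  motion:
    - [[0, 0, 0], [0.005, -0.003, -0.137], -1]
    - [[0, 0, 0], [0.005, -0.003, -0.137], -1]
    - [[0, 0, 0], [0.005, -0.003, -0.137], -1]
    - [[0, 0, 0], [0.005, -0.003, -0.137], -1]
    - [[0, 0, 0], [0.005, -0.003, -0.137], -1]
    - [[0, 0, 0], [0.005, -0.003, -0.137], -1]
    - [[0, 0, 0], [0, 0, -0.137], -1]
    - [[0, 0, 0], [0, 0, -0.134], -1]
    - [[0, 0, 0], [0, 0, 0], -1]
    - [[0, 0, 0], [0, 0, 0], -1]

```text
clock: 2.65
tcp_pos: [0.4467, 0.1225, 0.0368]
tool_rot: [0.0, 0.217, 0.976, 0.0]
wrist_force: [0.4, -0.6, 0.3]
opening: 0.0855
grasp_force: 0.0
```

Emit:
apply_moves:
  motion:
    - [[0, 0, 0], [0, 0, 0], 0]
    - [[0, 0, 0], [0, 0, 0], 0.5]
    - [[0, 0, 0], [0, 0, 0], 1]
    - [[0, 0, 0], [0, 0, 0], 1]
    - [[0, 0, 0], [0, 0, 0], 1]
    - [[0, 0, 0], [0, 0, 0], 1]
    - [[0, 0, 0], [0, 0, 0], 1]
    - [[0, 0, 0], [0, 0, 0], 1]
    - [[0, 0, 0], [0, 0, 0], 1]
    - [[0, 0, 0], [0, 0, 0], 1]

```text
clock: 3.9
tcp_pos: [0.4476, 0.1225, 0.0376]
tool_rot: [0.001, 0.217, 0.976, 0.0]
wrist_force: [-0.7, 0.8, 6.0]
opening: 0.0328
grasp_force: 78.9
```

Emit:
apply_moves:
  motion:
    - [[0, 0, 0], [0, 0, 0.05], 1]
    - [[0, 0, 0], [0, 0, 0.08], 1]
    - [[0, 0, 0], [0, 0, 0.1], 1]
    - [[0, 0, 0], [0, 0, 0.1], 1]
    - [[0, 0, 0], [0, 0, 0.1], 1]
    - [[0, 0, 0], [0, 0, 0.1], 1]
    - [[0, 0, 0], [0, 0, 0.1], 1]
    - [[0, 0, 0], [0, 0, 0.1], 1]
    - [[0, 0, 0], [0, 0, 0.05], 1]
    - [[0, 0, 0], [0, 0, 0], 1]

```text
clock: 5.15
tcp_pos: [0.447, 0.1224, 0.1541]
tool_rot: [0.001, 0.217, 0.976, 0.0]
wrist_force: [-1.3, -0.1, -0.4]
opening: 0.0325
grasp_force: 79.5
```

```bash
python3 - <<'E'
from h import *
s=sense();a=get_image("wrist")[:,:,::-1];b=get_image("scene")[:,:,::-1]
K,T=cam("scene");p=s["tcp_pos"];u=proj(K,T,p);print(p,u,s["opening"],s["grasp_force"],s["wrist_force"])
x,y=u.astype(int);c=cv2.resize(b[y-50:y+50,x-50:x+50],(400,400),interpolation=cv2.INTER_CUBIC)
cv2.imwrite("pics/w2.png",np.hstack([cv2.resize(a[170:420,160:410],(400,400)),c]))
cv2.imwrite("pics/sc2.png",b);cv2.imwrite("pics/w2full.png",a)
E
```

```text
[0.44696284 0.12242145 0.15405257] [268.09788757 179.81345318] 0.03251212211708527 79.45703798672184 [-1.30146984 -0.13121312 -0.42671948]
```

View pics/w2.png

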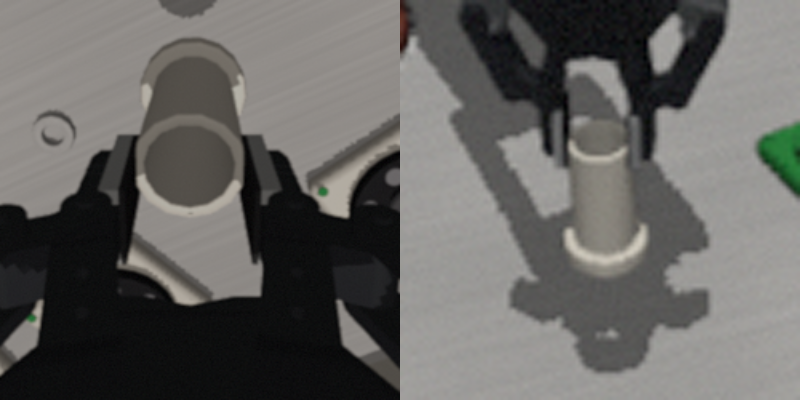

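Left: the sleeve is held between the pads, seen from the wrist, with its rim centred near crop (191,163). Right: the scene view shows it hanging upright from the fingers, gripped on the upper tube. I'll work out the in-hand offset.

```bash
python3 - <<'E'
from h import *
s=sense();K,T=cam("wrist",s);K2,T2=cam("scene");p=s["tcp_pos"]
q=s["tool_rot"];M=R.from_quat([q[1],q[2],q[3],q[0]]).as_matrix()
ri=(160+191/1.6,170+163/1.6);fl=(160+193/1.6,170+(38+50)/1.6)
u=proj(K2,T2,p).astype(int);rs=(u[0]-50+600/4-100,u[1]-50+138/4);fs=(u[0]-50+606/4-100,u[1]-50+240/4)
print(ri,fl,rs,fs)
def tri(a,b):
    d1=T[:3,:3]@np.linalg.inv(K)@[*a,1];d2=T2[:3,:3]@np.linalg.inv(K2)@[*b,1]
    x=np.linalg.lstsq(np.c_[d1,-d2],T2[:3,3]-T[:3,3],rcond=None)[0];A=T[:3,3]+d1*x[0];B=T2[:3,3]+d2*x[1];return A,B
for n,a,b in(("rim",ri,rs),("fl",fl,fs)):
    A,B=tri(a,b);print(n,A.round(4),B.round(4),"tool",(M.T@((A+B)/2-p)).round(4))
# per height, wrist only
for z in(.185,.19,.195,.2):
    A=onplane(K,T,ri,z);Bf=onplane(K,T,fl,z-.068);print(z,(M.T@(A-p)).round(4),(M.T@(Bf-p)).round(4))
E
```

```text
(279.375, 271.875) (280.625, 225.0) (np.float64(267.0), np.float64(163.5)) (np.float64(268.5), np.float64(189.0))
rim [0.442  0.1244 0.1957] [0.4415 0.1231 0.1957] tool [ 0.0045 -0.0006 -0.0428]
fl [0.4431 0.1252 0.1223] [0.4426 0.1239 0.1223] tool [0.0038 0.0007 0.0306]
0.185 [-0.0011  0.0002 -0.0321] [0.0021 0.0014 0.0359]
0.19 [ 0.0016  0.0002 -0.0371] [0.0038 0.0014 0.0309]
0.195 [ 0.0042  0.0001 -0.0421] [0.0055 0.0013 0.0259]
0.2 [ 0.0068  0.0001 -0.0471] [0.0072 0.0013 0.0209]
```

Emit:
apply_moves:
  motion:
    - [[0, 0, 0], [0.08, 0.04, 0], 1]
    - [[0, 0, 0], [0.16, 0.083, 0], 1]
    - [[0, 0, 0], [0.19, 0.1, 0], 1]
    - [[0, 0, 0], [0.19, 0.1, 0], 1]
    - [[0, 0, 0], [0.19, 0.1, 0], 1]
    - [[0, 0, 0], [0.19, 0.1, 0], 1]
    - [[0, 0, 0], [0.16, 0.08, 0], 1]
    - [[0, 0, 0], [0.09, 0.04, 0], 1]
    - [[0, 0, 0], [0, 0, 0], 1]
    - [[0, 0, 0], [0, 0, 0], 1]

```text
clock: 6.5
tcp_pos: [0.6333, 0.2188, 0.1523]
tool_rot: [-0.001, 0.217, 0.976, -0.0]
wrist_force: [-0.5, -0.5, -0.5]
opening: 0.0329
grasp_force: 79.6
```

```bash
python3 - <<'E'
from h import *
s=sense();a=get_image("wrist")[:,:,::-1];b=get_image("scene")[:,:,::-1]
K,T=cam("scene");K1,T1=cam("wrist",s);print(s["tcp_pos"],s["clock"],s["opening"])
u=proj(K,T,(.63,.2205,.09));print("scene",u,"wrist tip",proj(K1,T1,(.63,.2205,.082)),"base corners centre",proj(K1,T1,(.63,.2205,.0)))
x,y=u.astype(int);c=cv2.resize(b[y-50:y+50,x-50:x+50],(400,400),interpolation=cv2.INTER_CUBIC)
cv2.imwrite("pics/w3.png",np.hstack([cv2.resize(a[130:380,155:405],(400,400)),c]));np.savez("w3.npz",K=K1,T=T1)
E
```

```text
[0.63333399 0.21877145 0.15232675] 6.5 0.03285101731985619
scene [342.19480149 246.39058692] wrist tip [278.9559531  210.30254472] base corners centre [278.85012587 190.35093162]
```

View pics/w3.png

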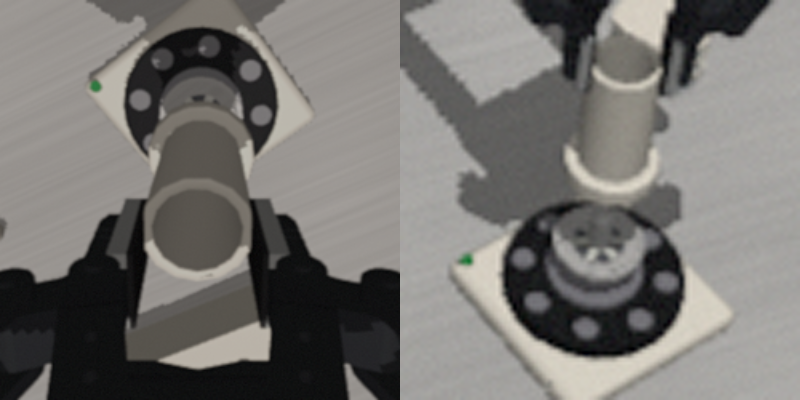

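Left: the sleeve hangs directly in front of the carousel's disc centre in the wrist view. Right: the scene view shows it above the target nut, which is clearly clear of the hub. I'll check the alignment numerically before lowering.

```bash
python3 - <<'E'
from h import *
s=sense();K,T=cam("wrist",s);K2,T2=cam("scene")
def tri(a,b):
    d1=T[:3,:3]@np.linalg.inv(K)@[*a,1];d2=T2[:3,:3]@np.linalg.inv(K2)@[*b,1]
    x=np.linalg.lstsq(np.c_[d1,-d2],T2[:3,3]-T[:3,3],rcond=None)[0];return (T[:3,3]+d1*x[0]).round(4),(T2[:3,3]+d2*x[1]).round(4)
W=lambda x,y:(155+x/1.6,130+y/1.6);S=lambda x,y:(292+(x-400)/4,196+y/4)
print("rim",tri(W(197,228),S(627,65)));print("fl",tri(W(200,160),S(612,165)))
print("disc wrist",onplane(K,T,W(201.5,101),.022),"scene",onplane(K2,T2,S(594,278),.022));print("nut top scene",onplane(K2,T2,S(598,240),.057))
t=cv2.imread("pics/top0.png");m=(t[120:195,215:290].max(2)<60).astype(np.uint8)
c=max(cv2.findContours(m,0,1)[0],key=cv2.contourArea);e=cv2.fitEllipse(cv2.convexHull(c));print(e,onplane(*cam("top"),(e[0][0]+215,e[0][1]+120),.022))
E
```

```text
rim (array([0.6305, 0.2194, 0.1932]), array([0.6315, 0.2211, 0.1933]))
fl (array([0.6332, 0.2196, 0.1234]), array([0.6339, 0.2208, 0.1235]))
disc wrist [0.62949031 0.22303467 0.022     ] scene [0.63025081 0.22437579 0.022     ]
nut top scene [0.6303641  0.22262275 0.057     ]
((36.293975830078125, 37.611297607421875), (31.450359344482422, 31.745744705200195), 16.087799072265625) [0.62963762 0.22117463 0.022     ]
```

Emit:
apply_moves:
  motion:
    - [[0, 0, 0], [-0.013, 0.013, 0], 1]
    - [[0, 0, 0], [0, 0, -0.05], 1]
    - [[0, 0, 0], [0, 0, -0.05], 1]
    - [[0, 0, 0], [0, 0, -0.05], 1]
    - [[0, 0, 0], [0, 0, -0.05], 1]
    - [[0, 0, 0], [0, 0, -0.05], 1]
    - [[0, 0, 0], [0, 0, -0.05], 1]
    - [[0, 0, 0], [0, 0, -0.05], 1]
    - [[0, 0, 0], [0, 0, 0], 1]
    - [[0, 0, 0], [0, 0, 0], 1]

```text
clock: 7.85
tcp_pos: [0.6322, 0.2208, 0.101]
tool_rot: [0.0, 0.217, 0.976, 0.0]
wrist_force: [-0.3, 0.2, 0.2]
opening: 0.0329
grasp_force: 79.6
```

Emit:
apply_moves:
  motion:
    - [[0, 0, 0], [0, 0, -0.012], 1]
    - [[0, 0, 0], [0, 0, -0.012], 1]
    - [[0, 0, 0], [0, 0, -0.012], 1]
    - [[0, 0, 0], [0, 0, -0.012], 1]
    - [[0, 0, 0], [0, 0, -0.012], 1]
    - [[0, 0, 0], [0, 0, -0.012], 1]
    - [[0, 0, 0], [0, 0, -0.012], 1]
    - [[0, 0, 0], [0, 0, -0.012], 1]
    - [[0, 0, 0], [0, 0, -0.012], 1]
    - [[0, 0, 0], [0, 0, -0.012], 1]

```text
clock: 9.1
tcp_pos: [0.6335, 0.2208, 0.0867]
tool_rot: [0.001, 0.217, 0.976, 0.0]
wrist_force: [-3.8, -2.1, 11.9]
opening: 0.0328
grasp_force: 80.8
```

Pressing at about 12 N, so the nut is moving. I'll continue until the force rises, which means it has met the hub.

Emit:
apply_moves:
  motion:
    - [[0, 0, 0], [0, 0, -0.008], 1]
    - [[0, 0, 0], [0, 0, -0.008], 1]
    - [[0, 0, 0], [0, 0, -0.008], 1]
    - [[0, 0, 0], [0, 0, -0.008], 1]
    - [[0, 0, 0], [0, 0, -0.008], 1]
    - [[0, 0, 0], [0, 0, -0.008], 1]
    - [[0, 0, 0], [0, 0, -0.006], 1]
    - [[0, 0, 0], [0, 0, 0], 1]
    - [[0, 0, 0], [0, 0, 0], 1]
    - [[0, 0, 0], [0, 0, 0], 1]

```text
clock: 10.35
tcp_pos: [0.6334, 0.2208, 0.0785]
tool_rot: [0.001, 0.217, 0.976, 0.0]
wrist_force: [-3.6, -1.0, 11.2]
opening: 0.0328
grasp_force: 80.8
```

Emit:
apply_moves:
  motion:
    - [[0, 0, 0], [0, 0, -0.006], 1]
    - [[0, 0, 0], [0, 0, -0.006], 1]
    - [[0, 0, 0], [0, 0, -0.006], 1]
    - [[0, 0, 0], [0, 0, -0.006], 1]
    - [[0, 0, 0], [0, 0, 0], 1]
    - [[0, 0, 0], [0, 0, 0], 1]
    - [[0, 0, 0], [0, 0, 0], 1]
    - [[0, 0, 0], [0, 0, 0], 1]
    - [[0, 0, 0], [0, 0, 0], 1]
    - [[0, 0, 0], [0, 0, 0], 1]

```text
clock: 11.6
tcp_pos: [0.6342, 0.2209, 0.0782]
tool_rot: [0.002, 0.217, 0.976, 0.0]
wrist_force: [-7.5, -2.9, 21.3]
opening: 0.0329
grasp_force: 81.8
```

The force rose to 21 N with no further travel, so the nut is home. Next I'll unload, then open.

Emit:
apply_moves:
  motion:
    - [[0, 0, 0], [0, 0, 0.01], 1]
    - [[0, 0, 0], [0, 0, 0.01], 1]
    - [[0, 0, 0], [0, 0, 0.01], 1]
    - [[0, 0, 0], [0, 0, 0.005], 1]
    - [[0, 0, 0], [0, 0, 0], 1]
    - [[0, 0, 0], [0, 0, 0], 0.3]
    - [[0, 0, 0], [0, 0, 0], 0]
    - [[0, 0, 0], [0, 0, 0], -0.3]
    - [[0, 0, 0], [0, 0, 0], -1]
    - [[0, 0, 0], [0, 0, 0], -1]
  grip_force: 40

```text
clock: 12.85
tcp_pos: [0.6318, 0.2207, 0.076]
tool_rot: [-0.0, 0.217, 0.976, -0.0]
wrist_force: [-0.0, 0.2, 0.1]
opening: 0.0855
grasp_force: 0.0
```

Emit:
apply_moves:
  motion:
    - [[0, 0, 0], [0, 0, 0], -1]
    - [[0, 0, 0], [0, 0, 0], -1]
    - [[0, 0, 0], [0, 0, 0.05], -1]
    - [[0, 0, 0], [0, 0, 0.12], -1]
    - [[0, 0, 0], [0, 0, 0.15], -1]
    - [[0, 0, 0], [0, 0, 0.15], -1]
    - [[0, 0, 0], [0, 0, 0.15], -1]
    - [[0, 0, 0], [0, 0, 0.15], -1]
    - [[0, 0, 0], [0, 0, 0.1], -1]
    - [[0, 0, 0], [0, 0, 0], -1]

```text
clock: 14.1
tcp_pos: [0.6335, 0.2212, 0.2101]
tool_rot: [0.002, 0.217, 0.976, 0.001]
wrist_force: [0.4, 0.3, 0.6]
opening: 0.0855
grasp_force: 0.0
```

```bash
python3 - <<'E'
from h import *
s=sense();a=get_image("wrist")[:,:,::-1];b=get_image("scene")[:,:,::-1]
K,T=cam("scene");print(s["tcp_pos"],s["clock"],s["opening"],s["wrist_force"],proj(K,T,(.63,.2215,.121)))
u=proj(K,T,(.63,.2205,.06));x,y=u.astype(int);c=cv2.resize(b[y-50:y+50,x-50:x+50],(400,400),interpolation=cv2.INTER_CUBIC)
cv2.imwrite("pics/w4.png",np.hstack([cv2.resize(a[130:380,155:405],(400,400)),c]))
print("crop pts",[(((proj(K,T,(.63,.2215,z))-[x-50,y-50])*4+[400,0]).round(0)) for z in(.041,.053,.121)])
E
```

```text
[0.63347395 0.22115402 0.21006323] 14.1 0.08550047787121258 [0.40613802 0.28943688 0.57657732] [344.29613306 236.55896043]
crop pts [array([601., 222.]), array([603., 209.]), array([617., 126.])]
```

View pics/w4.png

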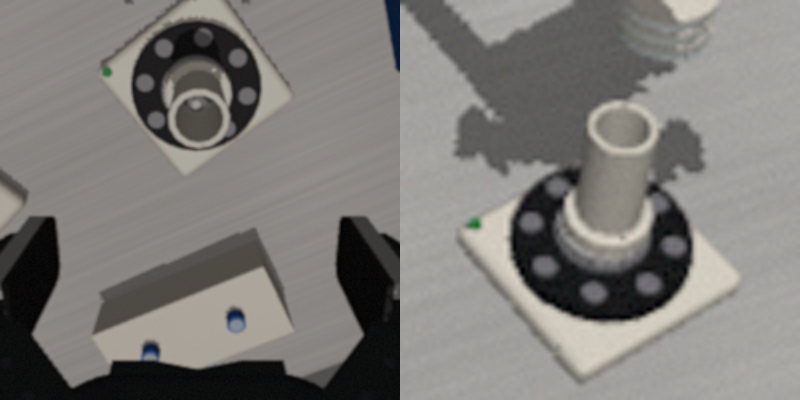

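The sleeve stands upright over the spindle with the spindle tip visible in its bore. Its rim centre is at crop (623,127), against (617,126) predicted for a nut that is home.

```bash
python3 -c "
from bench import job_done;print(job_done())"
```

```text
the job is handed in; nothing more can be done
None
```

The job is handed in at about 14 s on the robot clock; the judge's verdict wasn't shown. The nut stopped at the hub (force rose to 21 N with no further travel), and the sleeve is released and standing upright over the spindle on the nut.

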